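Slide the test plate out to the gauge line and hold it

ROBOT

A 7-joint arm with a two-finger parallel gripper is mounted at the origin on a cart in front of the work surface, level with it; the furniture and walls round the work are solid. World frame = base frame: x ahead of the robot, y to its left, z up, the work surface at z = 0. Lengths are in mm, angles in rad, forces in N, time in s.
With the tool pointing down it reaches from about 400 to 875 mm from the base axis. Payload 6.5 kg.
Tool frame: the origin (TCP) lies on the centre line of the jaws, within the pads' length; the fingertips stand 25 mm ahead of it and the grasp point (between the pads) lies 6 mm ahead of it; z points along the fingers, y is the direction in which the jaws open and shut (so a half turn about z gives the same grasp; the last joint's range is limited). The gripper opens to 85 mm and grips with 20 to 120 N. Pads are 22 mm wide; open, the fingers measure 114 mm over their backs; the gripper's body (76 mm by 85 mm) begins 54 mm behind the grasp point. The pads swing forward as they close: fully open they stand 13 mm farther back than shut.
Start: joints at [1.1, 0.536, -0.004, 1.538, 0.003, 1.067, -0.071], TCP at [255.988, -597.461, 256.29] pointing down, gripper open.
Joint ranges: [-2.7, 2.7], [-0.37, 2.16], [-1.27, 1.26], [0.24, 2.4], [-1.31, 4.45], [0.19, 1.91], [-2.76, 2.76]. Speed limits (rad/s): [2.39, 2.39, 3.14, 3.14, 3.14, 3.14, 3.14].

INTERFACE

Orientations are given as a rotation vector (axis times angle).
In Python, from plant import readout, imaging, env gives the robot as it stands.
- The arm moves only by the shell command python3 -m pendant 'ROWS' [FORCE]. ROWS is JSON, one flat list of numbers, 7 for each row, row after row: the turn, a rotation vector about the tool's x, y, z in rad, then the shift along the tool's x, y, z in mm, then the gripper's target within -1 to 1 (shut at 1, half-way at 0, fully open at -1). In form: [wx, wy, wz, x, y, z, grip, wx, wy, wz, x, y, z, grip, ...]. A call has 1 to 10 rows; each row shifts and turns the commanded pose from where the row before left it, along the tool's axes as they then stand; what a row does not reach is not made up. A row lasts 1/12 s, in which the tool goes at most 41.7 mm and 7.16 degrees, less where a joint would pass 70% of its speed; a pose out of reach is approached as far as the arm can. A call with a gripper value outside its range is refused whole. The fingers move at their own pace and stop on an object; FORCE is the grip in N (left out, the last holds). Time passes only in rows, so rows that do not move let the fingers close. It gives the time, the measured TCP pose, the force and the opening at its end, in the units of the state.
- readout.get_obs(): the state, without advancing time (a new reading comes with each control period).
- imaging.snapshot(name): name is "side" or "top"; returns a dict with "frame" (480x640x3 uint8, blue, green, red), "fx", "fy", "cx", "cy" (pixels), "k1" (the pictures are not rectified: a ray, as slopes to the right and down, at radius r is drawn at 1 + k1 r^2 times it, then the intrinsics apply), "rvec" (rotation vector, rad) and "tvec" (3), from world to camera coordinates, as OpenCV has them. Camera axes: x right, y down, z forward; pixel columns grow to the right and rows downward; lengths in mm; the calibration is good to about 2 mm. A picture is of the moment at which its call begins. There is no depth.
- env.job_done(): hands the job in, once; it reports no verdict.
The state is a dict: "time": time; "joint_pos": joint angles; "dq": joint speeds; "tau": joint torques, N m; "tool_pos": TCP position; "tool_rot": TCP orientation; "ft_force": force on the tool from outside, world axes, zero at the start; "ft_torque": the same for the moment, N m; "opening": opening from 0.0 (shut) to 1.0 (fully open).
Only numpy, scipy, OpenCV 4.12 (cv2) and the standard library are available. Lean on these libraries where they do the work, as an engineer would, in place of code of your own. Each camera call takes 0.05 s, during which the arm holds its last target. There are 200 camera calls.

TASK

Flip the red cam lever over to free the aluminium plate, then slide the plate outward along its guides, flat on its base, until its front end is level with the red line on the gauge post. That far out it would tip over by itself, so keep hold of it and finish while still holding it level and still, ready for a support leg under its end; never let the plate tip or lift off the base, and leave the other things on the bench where they are.

Things in the scene. Friction and masses are not known exactly. Their poses are not given: they have to be found in the camera images.
- slide_base: blue slide base with dark steel deck and black guides, fixed, 220 x 100 mm, 50 mm high. Origin: centre of its underside; own +x is the outward slide direction, z up. The plate lies on the deck between two fences (inner faces at own y = +-32 mm, tops 58 mm up). Two ears carry the lever's hinge on the +y side: own x 71 to 105, y 38 to 53 mm, tops 71 mm up.
- base_edge (a point): middle of the outer edge of the deck, 110 mm ahead of the base's origin, 50 mm above the bench; axes as the slide base
- cam_lever (a joint): angle of the red cam lever (rad): 0 locked, 1.57 its stop, flipped over and free. Hinge along the slide direction at the base's own x 88, y 45.5, z 63 mm. Pushing the handle towards the base's +y flips it; the tooth is clear of the plate beyond about 0.5. It starts at 0 to 0.12, is stiff by friction (0.06 N m, about 1 N at the handle) and stays where it is left.
- lever_tip (a point): centre of the round end of the red handle (16 mm thick), 60 mm from the hinge. Locked, the handle leans 30 degrees from upright over the plate (to the base's -y), and a steel tooth on a 26 mm arm below it sits about 7 mm deep in the plate's notch and blocks it; flipped fully, the handle leans 60 degrees from upright to the base's +y and the arm stands up.
- plate: loose aluminium plate, 260 (own x, outward) x 60 x 10 mm, 0.36 to 0.58 kg. Origin: centre of its underside. At the start 22 to 28 mm overhang the deck's outer edge. Balance point about 4 mm behind its middle: unheld it tips when more than about 134 mm overhang. A notch, 24 mm long and 14 mm deep in its +y side at own x +83 mm, takes the lever's tooth.
- plate_grip (a point): centre of the black grip block that stands on the plate near its tail (own x -108 mm), 30 mm (x) by 16 mm (y), from the plate's top face to 32 mm above it. This point is 20 mm above the plate's top face, 12 mm below the block's top; axes as the plate.
- plate_end (a point): middle of the top edge of the plate's front (outer) end, 130 mm ahead of its origin, 10 mm above its underside
- gauge: fixed gauge post, 60 mm tall, with a white head 50 mm (along the slide) by 18 mm, beside the path of the plate's overhang, 55 mm to the -y side of the slide's centre line (16 mm clear of the plate). Origin: centre of its underside; axes as the slide base.
- gauge_mark (a point): middle of the 3 mm wide red line across the top of the gauge's white head, level with the plate's top face; the line runs across the slide direction; axes as the slide base. It stands 155 to 185 mm beyond the deck's outer edge.
- mouse: black computer mouse, bystander, 123 x 62 x 37 mm, origin under its centre
- tape_masking: roll of masking tape lying flat, bystander, 100 mm across, 25 mm high, origin under its centre
- skin_sensor: small white sensor head with a stiff tail, bystander, 55 x 14 x 9 mm, origin under its centre
- usb_stick: green USB stick, bystander, 17 x 51 x 8 mm, origin under its centre
- cal_block: black calibration block, bystander, 40 x 62 x 26 mm, origin under its centre

How it is judged (in metres and radians):
On the way, in this order (a step that is already met when the one before it is completed fails the run):
1. the cam lever is flipped over, with the plate still in its starting place (value of joint cam_lever above 1.1 rad and x of plate_end in the frame of base_edge below 0.06 m), for 0.2 s.
2. the plate, flat on its base between the guides, is slid out so far that it would tip by itself (x of plate_end in the frame of base_edge above 0.14 m and angle between plate's own z axis and vertical below 0.05 rad and z of plate in the frame of slide_base below 0.056 m), for 0.1 s.
At the end, for the whole second after the job is handed in: Plate end within 6 mm of the gauge's red line along the slide; plate level (2 degrees), at rest on its base between the guides and clear of the gauge; cam lever still flipped over (beyond 1.0 rad); fingers still holding or pressing the plate (over 0.5 N) (x of plate_end in the frame of gauge_mark between -0.006 and 0.006 m and angle between plate's own z axis and vertical below 0.035 rad and z of plate in the frame of slide_base between 0.046 and 0.055 m and angle between the x axis of plate and the x axis of slide_base, either way round below 0.07 rad and value of joint cam_lever above 1 rad and contact force between the fingers and plate above 0.5 N and contact force between plate and gauge below 0.2 N and linear speed of plate below 0.02 m/s); the arm keeps its last pose, push and grip.
It fails at once if the plate tips (more than 6 degrees) (angle between plate's own z axis and vertical above 0.105 rad).
It fails at once if the plate is lifted more than 12 mm off its base (z of plate in the frame of slide_base above 0.062 m).
It fails at once if one of the loose bystanders is moved by more than 20 mm (distance of any of mouse, tape_masking, skin_sensor, usb_stick, cal_block from where it was at the start of the episode above 0.02 m).
It also fails if it takes over 51 s, if anything falls off the work surface, if the arm or the gripper's body presses on something with over 40 N, if the wrist force passes 120 N, or if a joint passes its speed limit or range.

## Working session

There is one attempt and no reset: what is moved stays moved. The work goes in short steps, Python scripts to look and compute and a shell command to move; the robot and the scene stay as the last step left them, time stands still between calls to the robot, and variables do not carry over. Pictures are saved under pics/ and viewed, on a budget of 10 in all, crops included, one or two more only if the job needs it, and the job is handed in when it is done.

```bash
mkdir -p pics
python3 - <<'E'
from plant import readout, imaging
import cv2
o=readout.get_obs();print({k:o[k] for k in('time','tool_pos','tool_rot','opening')})
for n in('top','side'):
    s=imaging.snapshot(n);cv2.imwrite(f'pics/{n}0.png',s['frame'])
    print(n,{k:s[k] for k in s if k!='frame'})
E
```

```text
{'time': 0.0, 'tool_pos': array([ 255.73822962, -596.91842079,  255.38096429]), 'tool_rot': array([-3.07573295e+00, -6.31275314e-01,  7.81858286e-04]), 'opening': 0.9990914939669605}
top {'fx': 474.55285574676174, 'fy': 474.55285574676174, 'cx': 318.69935496205363, 'cy': 236.14220765834958, 'k1': -0.00047138707131145515, 'rvec': array([ 2.15167736, -2.14585873,  0.15329516]), 'tvec': array([ -45.634716  ,  541.63969272, 1333.68248626])}
side {'fx': 512.7360531036082, 'fy': 512.7360531036082, 'cx': 326.2972178875943, 'cy': 235.55051890499817, 'k1': 0.000963937716385318, 'rvec': array([ 0.47861909, -2.50736388,  1.42953555]), 'tvec': array([ 503.30488799,  189.87243248, 1016.26923598])}
```

View pics/top0.png

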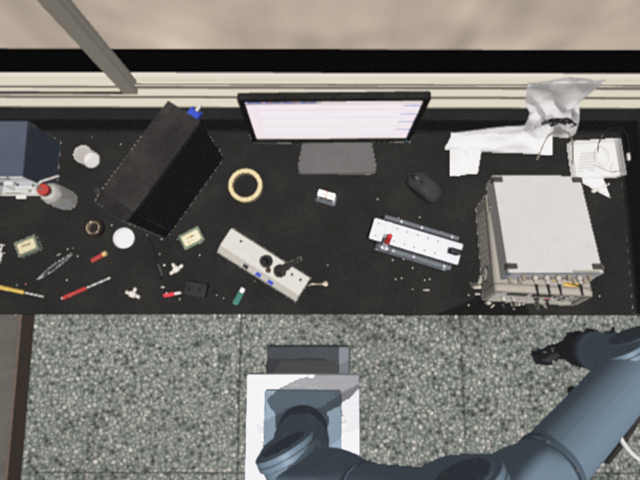

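View pics/side0.png

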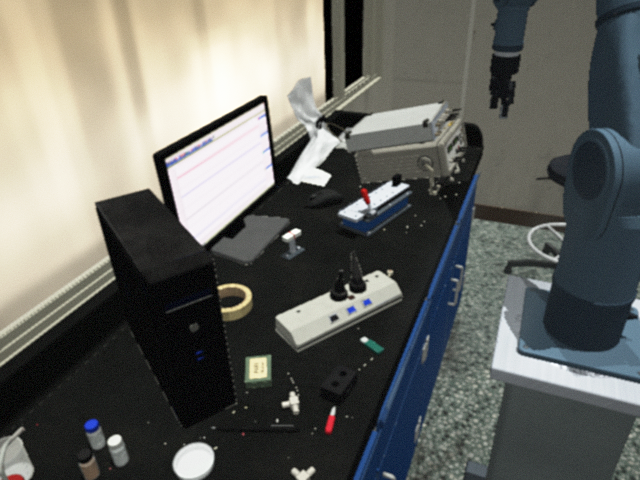

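The top view shows the slide base at about (415,242) with the lever at (387,238), the grip block at about (455,251) and the gauge head at (326,196). Outward is left and up. The mouse is at (424,186), and the tall instrument stands to the right of the plate's tail. The side view shows the base at (375,208), the lever at (366,198) and the gauge at (291,240).

```bash
cat > h.py <<'E'
import numpy as np, cv2
from plant import readout, imaging
class Cam:
    def __init__(s,name):
        d=imaging.snapshot(name); s.im=d['frame']
        s.K=np.array([[d['fx'],0,d['cx']],[0,d['fy'],d['cy']],[0,0,1]]); s.D=np.array([d['k1'],0,0,0.])
        s.rv=d['rvec']; s.R=cv2.Rodrigues(d['rvec'])[0]; s.t=np.array(d['tvec']); s.C=-s.R.T@s.t
    def rays(s,uv):
        p=cv2.undistortPoints(np.array(uv,float).reshape(-1,1,2),s.K,s.D).reshape(-1,2)
        return np.c_[p,np.ones(len(p))]@s.R
    def onz(s,uv,z):
        r=s.rays(uv); return s.C+r*((z-s.C[2])/r[:,2])[:,None]
    def proj(s,P): return cv2.projectPoints(np.array(P,float).reshape(-1,1,3),s.rv,s.t,s.K,s.D)[0].reshape(-1,2)
def tri(c1,u1,c2,u2):
    A=[];b=[]
    for c,u in((c1,u1),(c2,u2)):
        r=c.rays([u])[0];r/=np.linalg.norm(r);M=np.eye(3)-np.outer(r,r);A.append(M);b.append(M@c.C)
    return np.linalg.lstsq(np.vstack(A),np.hstack(b),rcond=None)[0]
def red(im):
    b,g,r=[im[...,i].astype(int) for i in range(3)]; return ((r>110)&(r-g>60)&(r-b>60)).astype(np.uint8)
E
python3 - <<'E'
from h import *
t=Cam('top');s=Cam('side')
for c,n,roi in((t,'top',(300,160,180,130)),(s,'side',(270,150,170,120))):
    x,y,w,h=roi; m=red(c.im[y:y+h,x:x+w]); k,l,st,ce=cv2.connectedComponentsWithStats(m)
    for i in range(1,k): print(n,'red',st[i]+np.array([x,y,0,0,0]),ce[i]+[x,y])
m=(t.im.min(2)>150).astype(np.uint8); k,l,st,ce=cv2.connectedComponentsWithStats(m)
for i in range(1,k):
    if st[i,4]>60 and 300<ce[i][0]<480 and 160<ce[i][1]<290:
        c=cv2.findContours((l==i).astype(np.uint8),cv2.RETR_EXTERNAL,cv2.CHAIN_APPROX_NONE)[0][0]
        r=cv2.minAreaRect(c); bx=cv2.boxPoints(r); print('white',st[i],bx.round(1).tolist()); print(t.onz(bx,60).round(1))
a=cv2.resize(t.im[180:280,310:475],(800,485),interpolation=cv2.INTER_CUBIC);cv2.imwrite('pics/topc.png',a)
b=cv2.resize(s.im[165:265,275:420],(800,552),interpolation=cv2.INTER_CUBIC);cv2.imwrite('pics/sidec.png',b)
E
```

```text
top red [325 197   1   1   1] [325. 197.]
top red [385 234   7  10  45] [387.97777778 238.42222222]
side red [361 188   9  15  64] [365.390625 194.609375]
white [317 189  19  14 141] [[315.6000061035156, 196.1999969482422], [318.3999938964844, 187.8000030517578], [336.3999938964844, 193.8000030517578], [333.6000061035156, 202.1999969482422]]
[[654.8 -34.9  60. ]
 [679.6 -42.9  60. ]
 [662.1 -94.8  60. ]
 [637.3 -86.7  60. ]]
white [ 369  218   94   47 1864] [[368.1000061035156, 237.8000030517578], [374.5, 216.89999389648438], [463.5, 243.89999389648438], [457.20001220703125, 264.79998779296875]]
[[ 534.2 -184.7   60. ]
 [ 594.8 -203.6   60. ]
 [ 517.7 -455.4   60. ]
 [ 458.1 -435.1   60. ]]
```

View pics/topc.png

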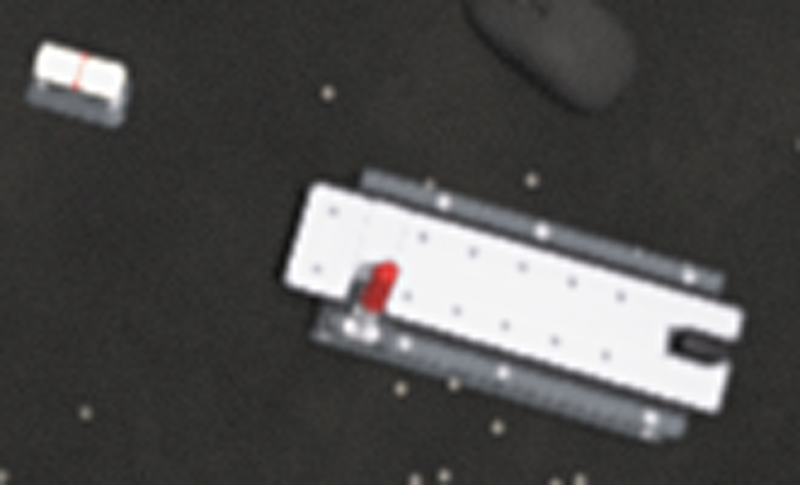

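View pics/sidec.png

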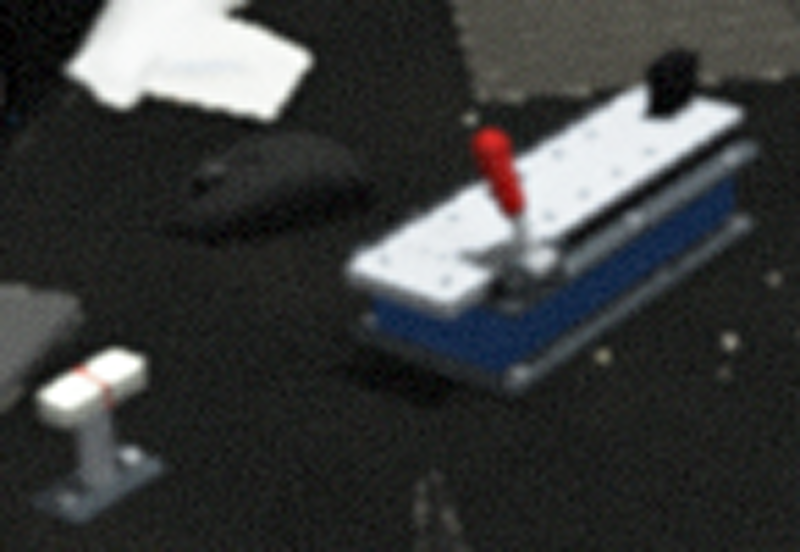

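The top crop shows the gauge line at (326.7,194.4), the lever tip at (390,235) and the grip block at (455,251). The side crop shows the line at about (291.7,233.5), the tip at (364,190.5) and the block top at (397,176). Next I triangulate these and set up the base frame.

```bash
cat >> h.py <<'E'
from scipy.spatial.transform import Rotation as Ro
d=np.array([.293,.956,0]);d/=np.linalg.norm(d);n=np.array([-d[1],d[0],0])
PC=np.array([526.2,-320.1,0])      # plate centre at the start
O=PC-5*d                           # base origin (overhang 25 assumed)
def b2w(x,y,z): return O+x*d+y*n+np.array([0,0,z])
def w2b(p): q=np.array(p)-O; return np.array([q@d,q@n,q[2]])
RT=Ro.from_matrix(np.c_[d,-n,[0,0,-1]])   # wanted tool attitude
def go(target):
    o=readout.get_obs();R=Ro.from_rotvec(o['tool_rot']);p=np.array(o['tool_pos'])
    print('t',round(o['time'],2),'base',w2b(p).round(1),'rot_err(tool)',(R.inv()*RT).as_rotvec().round(4),'shift(wanted tool axes)',RT.inv().apply(np.array(target)-p).round(1),'F',np.round(o['ft_force'],1),'op',round(o['opening'],3))
E
python3 - <<'E'
from h import *
t=Cam('top');s=Cam('side')
for k,a,b in(('mark',(326.7,194.4),(291.7,233.5)),('tip',(390,235.5),(364.2,190.8)),('blocktop',(454.5,250.5),(397,177)),('instr',(484,178),(348,150)),('instr2',(504,272),(434,137))):
    p=tri(t,a,s,b);print(k,p.round(1),'base',w2b(p).round(1),'repr',(t.proj(p)[0]-a).round(1),(s.proj(p)[0]-b).round(1))
print('mark top z60',w2b(t.onz([(326.7,194.4)],60)[0]))
for k,P in(('edge',b2w(110,0,50)),('baseCornerBot',b2w(110,50,0)),('tip',b2w(88,15.5,115)),('blk',b2w(-103,0,92))): print(k,t.proj(P),s.proj(P))
go(b2w(88,-25,200))
E
```

```text
mark [662.  -66.6  56.7] base [287.2 -55.6  56.7] repr [-0.1 -0.4] [0.4 0.1]
tip [ 533.3 -238.3  116.5] base [ 85.3  17.1 116.5] repr [-0.  -0.1] [0.1 0. ]
blocktop [ 496.1 -422.2   84. ] base [-101.4   -1.2   84. ] repr [-0.  -0.1] [0.1 0. ]
instr [ 686.8 -505.2  114.3] base [-124.9 -207.8  114.3] repr [0.9 3. ] [-2.8 -0.4]
instr2 [ 424.3 -520.8  179.2] base [-216.7   38.6  179.2] repr [0.6 2.3] [-2.1 -0.1]
mark top z60 [286.37745299 -53.93609548  60.        ]
edge [[379.8454685  230.49797977]] [[353.28658145 215.23007176]]
baseCornerBot [[372.97227488 249.01101811]] [[368.44554686 237.30502999]]
tip [[389.07854933 234.58345367]] [[363.20675557 191.56129948]]
blk [[455.763888   250.69010613]] [[397.83367148 174.3576011 ]]
t 0.3 base [-339.2  177.2  256. ] rot_err(tool) [-6.000e-04 -2.000e-04 -8.685e-01] shift(wanted tool axes) [427.2 202.2  56. ] F [ 0.7 -0.  -0.6] op 0.998
```

```bash
python3 -m pendant '[0,0,-0.124,0,0,0,1, 0,0,-0.124,0,0,0,1, 0,0,-0.124,0,0,0,1, 0,0,-0.124,0,0,0,1, 0,0,-0.124,0,0,0,1, 0,0,-0.124,0,0,0,1, 0,0,-0.124,0,0,0,1, 0,0,0,28,14,0,1, 0,0,0,28,14,0,1]' 40
python3 -m pendant '[0,0,0,30,14,0,1, 0,0,0,30,14,0,1, 0,0,0,30,14,0,1, 0,0,0,30,14,0,1, 0,0,0,30,14,0,1, 0,0,0,30,14,0,1, 0,0,0,30,14,0,1, 0,0,0,30,14,0,1, 0,0,0,30,14,0,1, 0,0,0,0,0,0,1]'
python3 - <<'E'
from h import *
go(b2w(88,-25,200))
E
```

```text
time: 1.05
tool_pos: [297.4, -553.2, 256.0]
tool_rot: [-2.531, -1.862, 0.002]
ft_force: [1.0, 0.9, -0.1]
opening: -0.0
time: 1.88
tool_pos: [504.4, -323.3, 256.6]
tool_rot: [-2.516, -1.879, -0.009]
ft_force: [0.1, 1.0, 0.1]
opening: -0.001
t 1.88 base [ -4.5  19.9 256.6] rot_err(tool) [ 0.0025 -0.005   0.0096] shift(wanted tool axes) [92.5 44.9 56.6] F [0.1 1.  0.1] op -0.001
```

```bash
python3 -m pendant '[0,0,0.0096,25,15,0,1, 0,0,0,25,15,0,1, 0,0,0,25,14,0,1, 0,0,0,17,1,0,1, 0,0,0,0,0,35,1, 0,0,0,0,0,35,1, 0,0,0,0,0,25,1, 0,0,0,0,0,10,1, 0,0,0,0,0,0,1, 0,0,0,0,0,0,1]'
python3 - <<'E'
from h import *
go(b2w(88,-25,120))
s=Cam('side');cv2.imwrite('pics/s2.png',cv2.resize(s.im[115:265,270:470],(800,600),interpolation=cv2.INTER_CUBIC))
p=readout.get_obs()['tool_pos'];print(((s.proj([p,p+[0,0,-25],p+[0,0,-38]])-[270,115])*4).round())
E
```

```text
time: 2.72
tool_pos: [569.9, -257.1, 152.0]
tool_rot: [2.535, 1.854, 0.001]
ft_force: [0.1, 0.3, -1.3]
opening: -0.001
t 2.72 base [ 78.1 -23.3 152. ] rot_err(tool) [ 0.0006  0.     -0.0104] shift(wanted tool axes) [ 9.9  1.7 32. ] F [ 0.1  0.3 -1.3] op -0.001
[[333. 233.]
 [333. 268.]
 [333. 286.]]
```

View pics/s2.png

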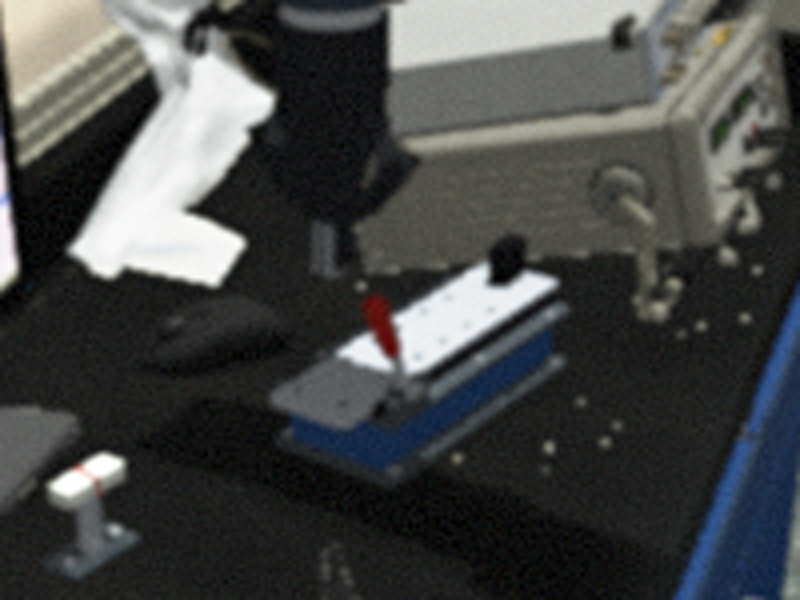

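The closed fingertips end at crop (330,275), which matches 25 mm ahead of the TCP. The handle is at crop (378,310) on its +y side. I'll lower the tool and push.

```bash
python3 -m pendant '[0,0,-0.0104,10,0,10,1, 0,0,0,0,0,12,1, 0,0,0,0,0,10,1, 0,0,0,0,0,0,1, 0,0,0,0,-10,0,1, 0,0,0,0,-10,0,1, 0,0,0,0,-10,0,1, 0,0,0,0,-10,0,1, 0,0,0,0,-10,0,1, 0,0,0,0,-10,0,1]'
python3 -m pendant '[0,0,0,0,-8,0,1, 0,0,0,0,-8,0,1, 0,0,0,0,-8,0,1, 0,0,0,0,-6,0,1, 0,0,0,0,-5,0,1, 0,0,0,0,0,0,1, 0,0,0,0,0,0,1]'
python3 - <<'E'
from h import *
go(b2w(88,73,120))
s=Cam('side');t=Cam('top');cv2.imwrite('pics/s3.png',cv2.resize(s.im[115:265,270:470],(800,600),interpolation=cv2.INTER_CUBIC))
m=red(s.im[150:250,300:420]);k,l,st,ce=cv2.connectedComponentsWithStats(m);print(st[1:],ce[1:]+[300,150])
print('tip expected phi=45,55,60',s.proj([b2w(88,45.5+60*np.sin(a),63+60*np.cos(a)) for a in np.radians([45,55,60])]))
E
```

```text
time: 3.6
tool_pos: [515.9, -230.1, 119.9]
tool_rot: [2.524, 1.866, 0.002]
ft_force: [1.3, -1.3, -0.9]
opening: 0.0
time: 4.18
tool_pos: [481.1, -219.3, 119.1]
tool_rot: [-2.525, -1.868, 0.001]
ft_force: [-0.6, 0.5, -0.1]
opening: -0.0
t 4.18 base [ 88.2  72.7 119.1] rot_err(tool) [-0.0011  0.0001  0.0002] shift(wanted tool axes) [-0.2 -0.3 -0.9] F [-0.6  0.5 -0.1] op -0.0
[] []
tip expected phi=45,55,60 [[386.48111626 202.36020566]
 [388.60550215 205.91938432]
 [389.47851807 207.78301516]]
```

View pics/s3.png

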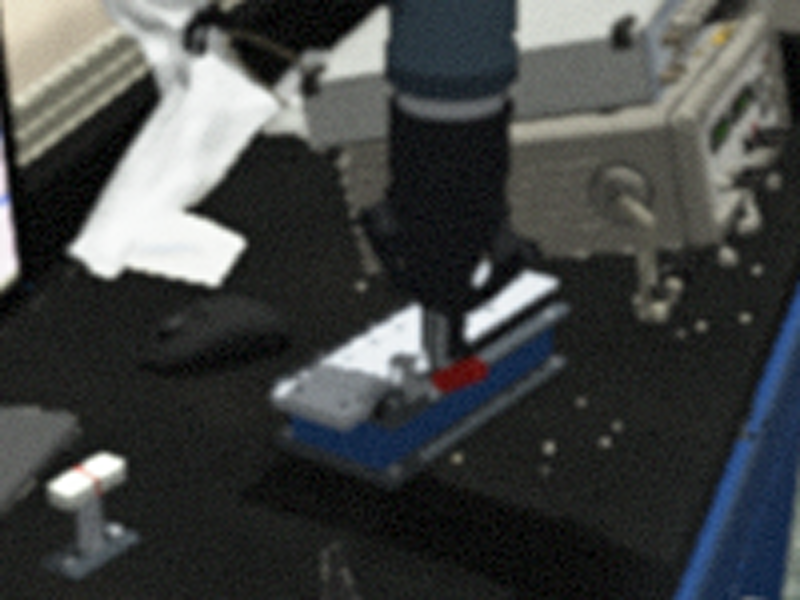

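The lever is fully over, with the red handle lying at crop (462,375) towards +y. Next I go up, open, and move above the grip block.

```bash
python3 -m pendant '[0,0,0,0,4,0,1, 0,0,0,0,0,-25,1, 0,0,0,0,0,-30,1, 0,0,0,-27,10,0,-1, 0,0,0,-27,10,0,-1, 0,0,0,-27,10,0,-1, 0,0,0,-27,10,0,-1, 0,0,0,-27,10,0,-1, 0,0,0,-27,10,0,-1, 0,0,0,-27,9,0,-1]'
python3 -m pendant '[0,0,0,0,0,0,-1, 0,0,0,0,0,0,-1, 0,0,0,0,0,0,-1]'
python3 - <<'E'
from h import *
go(b2w(-103,0,88))
s=Cam('side');t=Cam('top')
m=red(s.im[150:250,300:420]);k,l,st,ce=cv2.connectedComponentsWithStats(m);print(st[1:],ce[1:]+[300,150])
a=cv2.resize(t.im[190:290,350:490],(560,400),interpolation=cv2.INTER_CUBIC)
b=cv2.resize(s.im[135:235,330:440],(440,400),interpolation=cv2.INTER_CUBIC)
cv2.imwrite('pics/s4.png',cv2.resize(np.hstack([a,b]),(800,320)))
E
```

```text
time: 5.12
tool_pos: [496.4, -423.0, 174.1]
tool_rot: [-2.526, -1.868, -0.0]
ft_force: [1.0, -0.3, 0.5]
opening: 0.974
time: 5.37
tool_pos: [496.4, -420.7, 173.8]
tool_rot: [-2.525, -1.868, -0.001]
ft_force: [-0.1, -0.2, 0.3]
opening: 0.998
t 5.37 base [-99.9  -1.  173.8] rot_err(tool) [-0.0006 -0.0011  0.0006] shift(wanted tool axes) [-3.1 -1.  85.8] F [-0.1 -0.2  0.3] op 0.998
[[78 54 14  6 49]] [[385.28571429 206.55102041]]
```

View pics/s4.png

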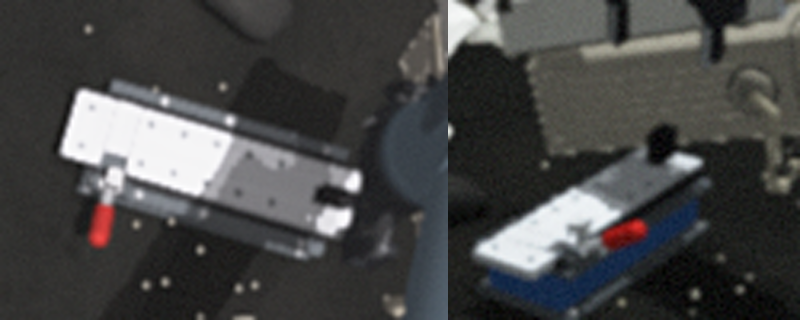

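The lever lies flipped (red at (100,225) in the left half) and the plate has not moved. The open jaws straddle the block in the side view. I'll descend and close.

```bash
python3 -m pendant '[0,0,0,-3,-1,20,-1, 0,0,0,0,0,20,-1, 0,0,0,0,0,16,-1, 0,0,0,0,0,12,-1, 0,0,0,0,0,10,-1, 0,0,0,0,0,7,-1, 0,0,0,0,0,0,-1]'
python3 -m pendant '[0,0,0,0,0,0,0.2, 0,0,0,0,0,0,0.4, 0,0,0,0,0,0,0.6, 0,0,0,0,0,0,1, 0,0,0,0,0,0,1, 0,0,0,0,0,0,1, 0,0,0,0,0,0,1, 0,0,0,0,0,0,1]' 40
python3 - <<'E'
from h import *
go(b2w(-103,0,88))
E
```

```text
time: 6.05
tool_pos: [493.9, -423.2, 88.0]
tool_rot: [-2.524, -1.868, 0.001]
ft_force: [-1.4, 0.3, -0.8]
opening: 0.997
time: 6.72
tool_pos: [494.6, -424.4, 89.8]
tool_rot: [2.525, 1.868, 0.0]
ft_force: [-1.5, -0.7, 3.5]
opening: 0.178
t 6.72 base [-103.9   -0.3   89.8] rot_err(tool) [0.0008 0.0004 0.0002] shift(wanted tool axes) [ 0.9 -0.3  1.8] F [-1.5 -0.7  3.5] op 0.178
```

Gripped: the opening is about 15 mm, with a light downward press. I'll slide out part of the way.

```bash
python3 -m pendant '[0,0,0,3,0,0,1, 0,0,0,6,0,0,1, 0,0,0,8,0,0,1, 0,0,0,8,0,0,1, 0,0,0,8,0,0,1, 0,0,0,8,0,0,1, 0,0,0,6,0,0,1, 0,0,0,3,0,0,1, 0,0,0,0,0,0,1]' 60
python3 - <<'E'
from h import *
go(b2w(-103,0,88))
t=Cam('top');m=(t.im.min(2)>150).astype(np.uint8);k,l,st,ce=cv2.connectedComponentsWithStats(m)
for i in range(1,k):
    if st[i,4]>60 and 300<ce[i][0]<480 and 160<ce[i][1]<290: print(st[i],ce[i])
E
```

```text
time: 7.47
tool_pos: [509.0, -377.0, 89.8]
tool_rot: [2.525, 1.867, -0.001]
ft_force: [-1.2, -2.7, 6.4]
opening: 0.172
t 7.47 base [-54.5  -0.2  89.8] rot_err(tool) [0.0009 0.0015 0.    ] shift(wanted tool axes) [-48.5  -0.2   1.8] F [-1.2 -2.7  6.4] op 0.172
[317 189  19  14 141] [326.20567376 194.60992908]
[ 353  213   77   41 1271] [383.34933124 230.96616837]
```

```bash
python3 -m pendant '[0,0,0,4,0,0,1, 0,0,0,8,0,0,1, 0,0,0,8,0,0,1, 0,0,0,8,0,0,1, 0,0,0,8,0,0,1, 0,0,0,8,0,0,1, 0,0,0,6,0,0,1, 0,0,0,4,0,0,1, 0,0,0,0,0,0,1]'
python3 -m pendant '[0,0,0,4,0,0,1, 0,0,0,7,0,0,1, 0,0,0,8,0,0,1, 0,0,0,7,0,0,1, 0,0,0,6,0,0,1, 0,0,0,4,0,0,1, 0,0,0,2,0,0,1, 0,0,0,0,0,0,1, 0,0,0,0,0,0,1]'
python3 - <<'E'
from h import *
go(b2w(48.5,0,88))
t=Cam('top');s=Cam('side')
for c,n,x,y,w,h in((t,'t',310,175,100,70),(s,'s',275,170,100,80)):
    cv2.imwrite(f'pics/{n}5.png',cv2.resize(c.im[y:y+h,x:x+w],None,fx=4,fy=5 if 0 else 4,interpolation=cv2.INTER_CUBIC))
a=cv2.imread('pics/t5.png');b=cv2.imread('pics/s5.png');a=cv2.copyMakeBorder(a,0,40,0,0,cv2.BORDER_CONSTANT);cv2.imwrite('pics/v5.png',np.hstack([a,b]))
E
```

```text
time: 8.27
tool_pos: [524.9, -325.4, 89.8]
tool_rot: [2.525, 1.867, -0.001]
ft_force: [-2.1, -2.6, 6.4]
opening: 0.174
time: 9.02
tool_pos: [535.8, -290.2, 89.9]
tool_rot: [2.525, 1.865, -0.002]
ft_force: [-1.8, -4.8, 6.0]
opening: 0.177
t 9.02 base [36.4 -0.4 89.9] rot_err(tool) [ 0.0011  0.002  -0.001 ] shift(wanted tool axes) [12.1 -0.4  1.9] F [-1.8 -4.8  6. ] op 0.177
```

View pics/v5.png

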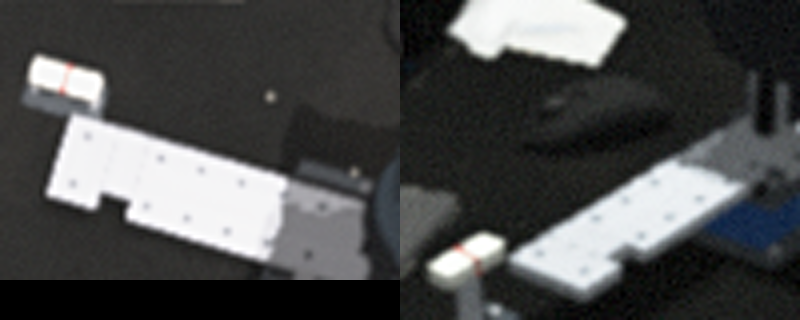

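The front end (crop (58,155)) is short of the red line (68,78) as expected. I'll measure the remaining gap to sub-pixel in both views, on the plane at z = 60.

```bash
cat > gap.py <<'E'
from h import *
def gap():
    out=[]
    for name in('top','side'):
        c=Cam(name); X=np.arange(230,320,.25); res=[]
        # gauge lateral centre / plate lateral centre in base frame, as in picture
        def samp(y):
            P=np.array([b2w(x,y,60) for x in X]);uv=c.proj(P).astype(np.float32)
            return cv2.remap(c.im,uv[:,0][None],uv[:,1][None],cv2.INTER_LINEAR)[0].astype(float)
        mk=[]
        for y in np.arange(-60,-49,1):
            v=samp(y);r=v[:,2]-v[:,:2].mean(1); r=np.where((X>265),r,0);r=np.clip(r-25,0,None)
            if r.sum()>20: mk.append((X*r).sum()/r.sum())
        ed=[]
        for y in np.arange(-22,23,2):
            g=samp(y).mean(1); hi=g[(X<255)].max(); hi=np.median(g[X<250]); lo=np.median(g[X>305])
            k=np.where(g<(hi+lo)/2)[0]; k=k[X[k]>252]
            if len(k): ed.append(X[k[0]])
        ed=np.array(ed);print(name,'mark',np.median(mk).round(2),np.std(mk).round(2),len(mk),'edge',np.median(ed),ed[::4],'gap',(np.median(mk)-np.median(ed)).round(2))
gap(); go(b2w(48.5,0,88))
E
python3 gap.py
```

```text
top mark 287.86 0.0 1 edge 277.5 [277.5  277.5  277.5  277.5  277.75 278.25] gap 10.36
side mark 289.71 0.2 2 edge 282.5 [282.   282.5  282.5  282.5  282.25 286.5 ] gap 7.21
t 9.22 base [36.4 -0.4 89.9] rot_err(tool) [ 0.0011  0.0019 -0.001 ] shift(wanted tool axes) [12.1 -0.4  1.9] F [-2.  -5.6  5.8] op 0.179
```

```bash
sed -i 's/r-25,0/r-np.median(r[X>265])-6,0/; s/np.arange(-60,-49,1)/np.arange(-60,-47,1)/' gap.py
cat >> gap.py <<'E'
c=Cam('top');s=Cam('side');print('top cam in base',w2b(c.C).round(0),'side',w2b(s.C).round(0))
X=np.arange(266,304,2.)
for c,ys in((c,(-60,-55,-50)),(s,(-60,-55,-50)),(s,(-10,5))):
    for y in ys:
        uv=c.proj([b2w(x,y,60) for x in X]).astype(np.float32);v=cv2.remap(c.im,uv[:,0][None],uv[:,1][None],cv2.INTER_LINEAR)[0].astype(int)
        print(y,'r-g',(v[:,2]-v[:,1]).tolist() if y<-20 else '','g',v[:,1].tolist())
E
python3 gap.py
```

```text
top mark 288.5 0.24 13 edge 277.5 [277.5  277.5  277.5  277.5  277.75 278.25] gap 11.0
side mark 290.68 0.63 13 edge 282.75 [282.   282.5  282.5  282.25 282.5  286.5 ] gap 7.93
t 9.32 base [36.4 -0.4 89.9] rot_err(tool) [ 0.0011  0.0019 -0.001 ] shift(wanted tool axes) [12.1 -0.4  1.9] F [-1.6 -5.3  5.6] op 0.176
top cam in base [ 218.  251. 1397.] side [1069.  719.  690.]
-60 r-g [1, 0, 0, 1, 1, 1, 1, 1, 0, 3, 15, 24, 19, 8, 0, 0, 1, 0, 0] g [249, 254, 254, 251, 249, 250, 252, 254, 252, 246, 234, 227, 234, 243, 250, 251, 252, 254, 251]
-55 r-g [1, 0, 1, 0, 0, 0, 0, 0, 0, 0, 3, 16, 12, 0, 0, 0, 0, 0, 0] g [252, 250, 248, 248, 248, 247, 247, 248, 248, 247, 244, 230, 234, 248, 248, 248, 247, 247, 248]
-50 r-g [1, 1, 1, 0, 1, 0, 0, -1, -1, -1, 9, 19, 16, 3, -2, -1, -1, 0, 0] g [252, 251, 249, 249, 248, 249, 249, 250, 250, 250, 239, 229, 232, 245, 251, 250, 250, 249, 248]
-60 r-g [-4, -2, -2, -2, -1, 0, -1, -1, -2, 3, 11, 30, 38, 24, 5, 0, 0, 0, -1] g [193, 237, 254, 253, 252, 255, 255, 253, 255, 246, 235, 214, 206, 223, 250, 253, 252, 254, 255]
-55 r-g [-4, -3, 0, 0, 0, 0, -1, -1, -1, -1, 4, 13, 20, 15, 7, 0, -1, 0, -1] g [203, 233, 249, 255, 255, 255, 255, 255, 255, 254, 247, 237, 227, 231, 243, 252, 254, 254, 254]
-50 r-g [-5, -3, -2, 0, -1, -1, -1, -1, -1, -1, 0, 10, 22, 20, 8, 2, -2, -1, -2] g [195, 248, 252, 254, 255, 254, 254, 255, 253, 252, 252, 234, 217, 220, 236, 245, 253, 253, 254]
-10 r-g  g [235, 234, 235, 237, 236, 224, 202, 176, 145, 118, 96, 81, 68, 53, 41, 32, 26, 29, 29]
5 r-g  g [237, 237, 236, 236, 234, 223, 199, 167, 136, 111, 94, 80, 67, 59, 46, 32, 27, 28, 29]
```

The top view gives a gap of 11.0 mm. In the side view the bright top edge drops at about 279–280 against the mark at 290.7, also about 11, because the automatic side edge includes the grey front face. I'll move 11 mm.

```bash
python3 -m pendant '[0,0,0,3,0,0,1, 0,0,0,4,0,0,1, 0,0,0,3,0,0,1, 0,0,0,1,0,0,1, 0,0,0,0,0,0,1, 0,0,0,0,0,0,1, 0,0,0,0,0,0,1, 0,0,0,0,0,0,1, 0,0,0,0,0,0,1, 0,0,0,0,0,0,1]'
python3 gap.py | head -3
python3 - <<'E'
from h import *
t=Cam('top');s=Cam('side')
a=cv2.resize(t.im[175:255,310:410],None,fx=4,fy=4,interpolation=cv2.INTER_CUBIC);b=cv2.resize(s.im[170:250,280:380],None,fx=4,fy=4,interpolation=cv2.INTER_CUBIC)
cv2.imwrite('pics/v6.png',np.hstack([a,b]))
E
```

```text
time: 10.25
tool_pos: [538.9, -280.3, 90.0]
tool_rot: [2.525, 1.865, -0.002]
ft_force: [-1.1, -6.0, 6.2]
opening: 0.18
top mark 288.54 0.48 13 edge 287.75 [287.75 287.75 287.75 288.   287.75 289.5 ] gap 0.79
side mark 290.59 0.62 13 edge 293.25 [292.75 293.25 293.5  293.   293.5  298.25] gap -2.66
t 10.35 base [46.8 -0.4 90. ] rot_err(tool) [ 0.0012  0.0026 -0.0015] shift(wanted tool axes) [ 1.7 -0.4  2. ] F [-2.1 -6.   6.8] op 0.177
```

View pics/v6.png

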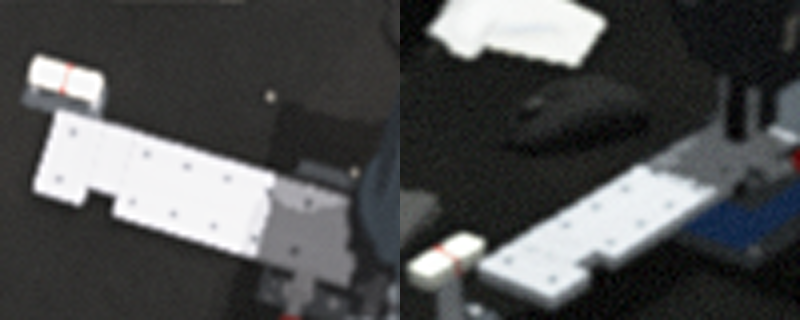

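The end is level with the line in the top view (gap 0.8 mm), the plate looks flat, and the red handle is still flipped. The arm is at rest, so I'm handing in.

```bash
python3 -m pendant '[0,0,0,0,0,0,1, 0,0,0,0,0,0,1]' 60; python3 -c "
from plant import env; env.job_done()"
```

```text
time: 10.72
tool_pos: [538.9, -280.2, 90.0]
tool_rot: [2.525, 1.865, -0.002]
ft_force: [-1.6, -6.0, 7.0]
opening: 0.176
the job is handed in; nothing more can be done
```

I flipped the cam lever fully over with closed fingers and gripped the plate's block. I then slid the plate out about 151 mm flat on its deck and handed the job in at 10.7 s while still holding it; no verdict is reported.

**Position:** The last top view put the plate end 0.8 mm short of the red line. The automatic side-view reading put it 2.7 mm past. That reading includes the plate's grey front face, so I trusted the top view; both are inside the 6 mm limit.

**Hold and level:** The grip was set to 60 N, with a light downward press of about 7 N. Tool height stayed at 90 mm and its tilt under 0.003 rad. I judged the plate level from the last picture and from the tool's steadiness, not by measuring the plate directly.

**Lever and bench:** The lever was last seen flipped, and the mouse looked untouched in the pictures. I did not measure the other bystanders again, but the arm never went near them.

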